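Put the flat battery cell on charge past the sprung keeper

TASK

Take the flat battery cell (red band) out of the leaning caddy and put it in the charger: a sprung brass keeper covers part of the well's mouth, so lead the cell in leaning, lower edge first, push the keeper back with that edge, then straighten the cell and slide it fully home, upright. With the cell home, press the green start button right down and let go. Leave the full cell (green band) in its pocket and the other things on the table where they are.

Things in the scene. Friction and masses are not known exactly. Their poses are not given: they have to be found in the camera images.
- flat_cell_mid (a point): Centre (47.5 mm from the foot) of the flat cell: a white round stick, 26 mm diameter, 95 mm long, about 90 g, lower half heavier; red band 66 to 86 mm and thin red ring 58 to 61 mm from the foot. Its z axis runs along the cell, foot to top. It starts in a caddy pocket, leaning 30 degrees, its upper 49 mm standing out.
- flat_cell_foot (a point): Centre of the flat cell's foot (its lower end face, with a 2 mm chamfer); axes as the cell's.
- full_cell_mid (a point): Centre of the full cell: same shape and size, green band. It stays in the other pocket of the caddy.
- work_board: Fixed plywood board, 270 x 655 mm, 18 mm thick, on short feet over the black jacket; its top is 70 mm above the table. Charger and caddy stand on it. Origin: centre of its underside, at table height.
- caddy: Fixed blue caddy, base 104 x 186 mm; origin: centre of its underside, x away from the robot at yaw 0. Two pockets at y = +48 and -48 mm in 46 x 48 mm blocks, 29 mm across (3 mm play), 46 mm deep along an axis leaning 30 degrees from vertical, mouth towards -x (the robot). Pocket floor centre x = 16, z = 22 mm; mouth centre x = -7, z = 62 mm. Which cell is where varies.
- charger: Fixed charger, 104 x 196 mm; origin: centre of its underside, x away from the robot at yaw 0. A grey well block (y = -90 to 0 mm, 55 mm high) has the upright well at x = 0, y = -45 mm; a black deck (y = 0 to 94 mm, 40 mm high) carries the start button.
- well_mouth (a point): Centre of the well's mouth, level with the top of the well block (55 mm above the board); z up, x as the charger's. The well is eight-sided, 28 mm across flats (2 mm play), 40 mm deep, no chamfer. A brass keeper reaches 6 mm over the bore from its -x side (the robot's side), its top level with the mouth.
- well_floor (a point): Centre of the well's floor, 40 mm below the mouth. A cell that is home stands here, upright, and stands 55 mm proud of the mouth.
- keeper (a joint): Sprung brass keeper, 11 mm wide, 6 mm thick, square nose, sliding level in the well block's -x wall. 0 = out (nose 8 mm from the well's axis, 22 mm left open); grows as it is pushed towards the charger's -x, to 9 mm; 4 to 5 mm with a cell home. Spring 1.8 N at 0, 3.3 N at 5 mm: it presses on the cell's side, so the cell must be pushed down (about 5 N) and does not drop by itself.
- start_button (a joint): Green push button, 28 mm diameter, on the charger's deck. 0 = up, 6 mm = right down (5 N); it springs back.
- start_button_top (a point): Centre of the green button's top face; press straight down.
- clear_cup: Clear empty cup, a bystander. Origin at the centre of its underside.
- spray_can: Grey spray can with an orange ring, a bystander. Origin at the centre of its underside.
- tape_roll: Roll of cream masking tape, a bystander. Origin at the centre of its underside.
- foam_sleeve: Small cream foam roller sleeve, a bystander. Origin at the centre of its underside.

How it is judged:
On the way, in this order (a step that is already met when the one before it is completed fails the run):
1. the flat cell is drawn out of its pocket (distance of flat_cell_mid from where it was at the start of the episode above 0.05 m), for 0.1 s.
2. the cell, leaning at least 10 degrees, has its lower edge in the well's mouth and pushes the keeper back by 2 mm or more (angle between flat_cell_foot's own z axis and vertical above 0.175 rad and value of joint keeper above 0.002 m and distance between flat_cell_foot and well_mouth below 0.02 m), for 0.05 s.
3. the cell stands upright and fully home in the well (z of flat_cell_foot in the frame of well_floor below 0.003 m and horizontal distance between flat_cell_foot and well_floor below 0.004 m and angle between flat_cell_foot's own z axis and vertical below 0.1 rad), for 0.2 s.
4. the start button is pressed right down (5 mm or more) with the cell home (all of step 3 and value of joint start_button above 0.005 m), for 0.05 s.
At the end, for the whole second after the job is handed in: The flat cell rests in the charger's well with its foot within 3 mm of the floor and 4 mm of the axis, upright within 6 degrees, released and at rest; the start button has been pressed and is up again; the full cell is within 10 mm of where it stood in its pocket (all of step 3 and linear speed of flat_cell below 0.01 m/s and value of joint start_button below 0.001 m and distance of full_cell_mid from where it was at the start of the episode below 0.01 m); the robot touches nothing.
It fails at once if the full cell is moved by more than 20 mm (distance of full_cell_mid from where it was at the start of the episode above 0.02 m).
It fails at once if a bystander (cup, spray can, tape roll, foam sleeve) is moved by more than 30 mm (distance of any of clear_cup, spray_can, tape_roll, foam_sleeve from where it was at the start of the episode above 0.03 m).
It also fails if it takes over 59 s, if anything falls off the work surface, if the arm or the gripper's body presses on something with over 40 N, if the wrist force passes 120 N, or if a joint passes its speed limit or range.

ROBOT

A 7-joint arm with a two-finger parallel gripper is mounted at the origin on a cart in front of the work surface, level with it; the furniture and walls round the work are solid. World frame = base frame: x ahead of the robot, y to its left, z up, the work surface at z = 0. Lengths are in m, angles in rad, forces in N, time in s.
With the tool pointing down it reaches from about 0.425 to 0.825 m from the base axis. Payload 3.6 kg.
Tool frame: the origin (TCP) lies between the finger pads; the fingertips stand 8 mm ahead of it and the grasp point (between the pads) lies 11 mm behind it; z points along the fingers, y is the line along which they close (so a half turn about z gives the same grasp; the last joint's range is limited). The gripper opens to 93 mm and grips with 3 to 60 N. Pads are 15 mm wide; open, the fingers measure 128 mm over their backs; the gripper's body (75 mm by 188 mm) begins 65 mm behind the grasp point.
Start: joints at [1.222, 0.615, -0.013, 1.423, 0.008, 1.103, -0.04], TCP at [0.206, -0.616, 0.188] pointing down, gripper open.
Joint ranges: [-3.12, 3.12], [-0.3, 2.06], [-1.34, 1.32], [0.26, 2.42], [-1.36, 4.5], [0.01, 1.98], [-2.84, 2.84]. Speed limits (rad/s): [2.79, 2.79, 3.14, 3.14, 3.14, 3.14, 3.14].

INTERFACE

Orientations are given as a 3x3 rotation matrix whose columns are the frame's x, y, z axes.
In Python, from rig import ctrl gives the robot as it stands. Calls block until the motion is done:
- ctrl.reach(position, orientation): joint-space move of the TCP to a pose.
- ctrl.move_l(position, orientation=None, v=0.15): straight line of the TCP; orientation=None keeps the orientation; v is the mean speed in m/s.
- ctrl.set_joints(angles): joint-space move.
- ctrl.ungrasp() and ctrl.close_gripper(strength=None): open the fingers fully, or close them until they stop; strength is the grip in N (None keeps the last).
- ctrl.pause(seconds).
- ctrl.ik(position, orientation): joint angles nearest the present ones, or None.
- ctrl.get_state(): the state.
- ctrl.read_camera(name): name is "side" or "top"; returns the picture (400x640x3 uint8, red, green, blue); there is no depth.
- ctrl.camera_model(name): a dict with "K" (3x3 intrinsics, pixels), "rvec" (rotation vector, rad) and "tvec" (3), from world to camera coordinates, as OpenCV has them. Camera axes: x right, y down, z forward; pixel columns grow to the right and rows downward; lengths in m; the calibration is good to about 2 mm. A picture is of the moment at which its call begins. camera_model takes no time and is no camera call.
A pose or a line that the arm cannot do raises ctrl.PlanningError and nothing moves.
- ctrl.sign_off(): hands the job in; it is judged then, once.
The state is a dict: "time_s": time; "q": joint angles; "joint_vel": joint speeds; "joint_torque": joint torques, N m; "position": TCP position; "tcp_rot": TCP orientation; "contact_force": force on the tool from outside, world axes, zero at the start; "ft_torque": the same for the moment, N m; "width": opening from 0.0 (shut) to 1.0 (fully open); "grip_force": force on a finger pad.
Only numpy, scipy, OpenCV 4.12 (cv2) and the standard library are available. Lean on these libraries where they do the work, as an engineer would, in place of code of your own. Each camera call takes 0.05 s, during which the arm holds its last target. There are 200 camera calls.

## Working session

There is one attempt and no reset: what is moved stays moved. The work goes in short steps, each a Python script; the robot and the scene stay as the last script left them, time stands still between calls to the robot, and variables do not carry over. Pictures are saved under pics/ and viewed, at most 10 in all, crops included, and the job is handed in when it is done.

```bash
ls; mkdir -p pics
python3 - <<'E'
from rig import ctrl
import cv2,numpy as np
for n in("side","top"):
    im=ctrl.read_camera(n); cv2.imwrite(f"pics/{n}0.png",im[:,:,::-1])
    m=ctrl.camera_model(n); R=cv2.Rodrigues(np.array(m["rvec"],float))[0]
    print(n,m["K"],(-R.T@np.array(m["tvec"]).ravel()).round(3),R.round(3).tolist())
s=ctrl.get_state();print(s["time_s"],s["position"],s["tcp_rot"],s["width"])
E
```

```text
pics
side [[514.36950126   0.         315.29759977]
 [  0.         514.36950126 210.16462392]
 [  0.           0.           1.        ]] [0.707 1.164 0.664] [[-0.998, 0.058, -0.017], [0.041, 0.449, -0.893], [-0.044, -0.892, -0.451]]
top [[391.03590312   0.         324.11007361]
 [  0.         391.03590312 200.4670946 ]
 [  0.           0.           1.        ]] [0.544 0.067 0.986] [[-0.027, -1.0, 0.001], [-0.993, 0.027, -0.116], [0.116, -0.004, -0.993]]
0.1 [ 0.20595115 -0.61569067  0.18710619] [[ 9.48335306e-01  3.17268893e-01 -7.72912970e-04]
 [ 3.17269831e-01 -9.48332847e-01  2.15985431e-03]
 [-4.77241724e-05 -2.29348806e-03 -9.99997369e-01]] 0.9962974961731387
```

View pics/side0.png

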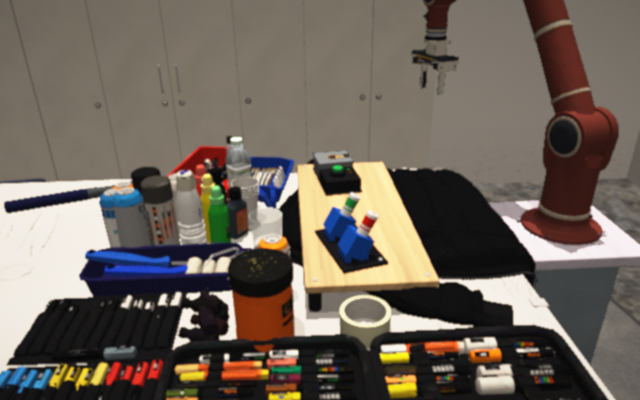

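View pics/top0.png

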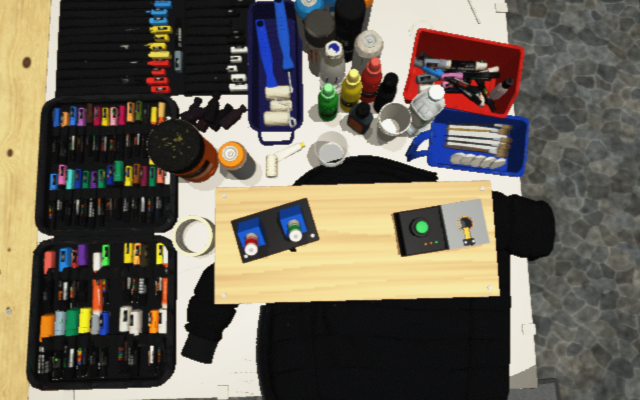

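Side view: flat cell at about (369,222), full cell (350,204), charger at (335,170). Top view: flat cell near (250,243), full cell (294,230), button (421,227), well (466,229). I'll enlarge the two areas in one picture.

Run:
```python
import cv2,numpy as np
t=cv2.imread("pics/top0.png");s=cv2.imread("pics/side0.png")
z=lambda i,x,y,w,h,k:cv2.resize(i[y:y+h,x:x+w],None,fx=k,fy=k,interpolation=cv2.INTER_CUBIC)
a=np.hstack([z(t,225,190,100,75,4),z(t,390,190,100,75,4)])
b=np.hstack([z(s,310,185,100,75,4),z(s,290,140,100,75,4)])
cv2.imwrite("pics/c1.png",np.vstack([a,b]))
```

```text
(no output)
```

View pics/c1.png

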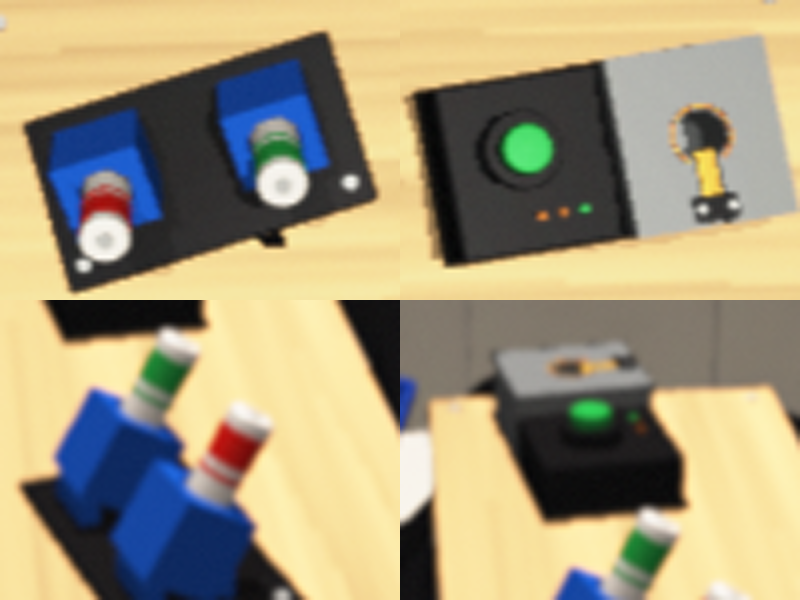

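The close-up shows the top discs of the flat and full cells at top pixels (251,250) and (295.5,236.5). The well ring is at (465,224), the button at (421.5,227), and the keeper points at the robot side. Next I'll cast rays and check them against the known sizes.

```bash
cat > h.py <<'E'
import numpy as np,cv2
from rig import ctrl
def ray(n,px):
    m=ctrl.camera_model(n);R=cv2.Rodrigues(np.array(m["rvec"],float))[0]
    d=R.T@np.linalg.inv(m["K"])@np.array([px[0],px[1],1.]);return -R.T@np.array(m["tvec"],float).ravel(),d
def onz(n,px,z):
    c,d=ray(n,px);return c+d*(z-c[2])/d[2]
def tri(p1,p2):
    c1,d1=ray("top",p1);c2,d2=ray("side",p2)
    s=np.linalg.lstsq(np.c_[d1,-d2],c2-c1,rcond=None)[0]
    a,b=c1+s[0]*d1,c2+s[1]*d2;return (a+b)/2,np.linalg.norm(a-b)
def proj(n,P):
    m=ctrl.camera_model(n);return cv2.projectPoints(np.array([P],float),np.array(m["rvec"],float),np.array(m["tvec"],float),np.array(m["K"]),None)[0].ravel()
E
python3 - <<'E'
from h import *
np.set_printoptions(precision=4,suppress=True)
T=lambda x,y:(225+x/4-.4,190+y/4-.4)
C=lambda x,y:(390+(x-400)/4-.4,190+y/4-.4)
S=lambda x,y:(310+x/4-.4,185+(y-300)/4-.4)
D=lambda x,y:(290+(x-400)/4-.4,140+(y-300)/4-.4)
yaw=lambda v:np.degrees(np.arctan2(v[1],v[0]))
r=onz("top",T(105,240),.174);g=onz("top",T(282,186),.174);print("tops",r,g,np.linalg.norm(r-g),"yaw",yaw(r-g)-90)
print("tri",tri(T(105,240),S(252,417)),tri(T(282,186),S(180,344)))
k=[onz("top",T(*p),.075) for p in((25,125),(328,33),(376,198),(73,292))]
print("caddy c",np.mean(k,0),[np.linalg.norm(k[i]-k[i-1]) for i in range(4)],yaw(k[0]-k[1])-90,yaw(k[3]-k[2])-90)
w=[onz("top",C(*p),.125) for p in((605,62),(763,36),(797,208),(637,237))]
print("well blk",np.mean(w,0),[np.linalg.norm(w[i]-w[i-1]) for i in range(4)],[yaw(w[0]-w[1])-90,yaw(w[3]-w[2])-90,yaw(w[0]-w[3]),yaw(w[1]-w[2])])
print("well",onz("top",C(700,135),.125),"btn",onz("top",C(527,148),.125),tri(C(527,148),D(591,411)))
im=cv2.imread("pics/top0.png");hs=cv2.cvtColor(im,cv2.COLOR_BGR2HSV)
def cen(h0,h1,box):
    m=cv2.inRange(hs,(h0,120,90),(h1,255,255));x,y,w,h=box;q=np.zeros_like(m);q[y:y+h,x:x+w]=m[y:y+h,x:x+w]
    ys,xs=np.nonzero(q);return xs.mean(),ys.mean(),len(xs)
print("btn mask",cen(45,80,(405,210,40,35)))
E
```

```text
tops [0.5411 0.2173 0.174 ] [0.5663 0.1257 0.174 ] 0.09505718455512148 yaw 15.382777618490579
tri (array([0.5411, 0.2177, 0.1722]), np.float64(8.36156450709103e-05)) (array([0.5668, 0.1257, 0.1723]), np.float64(0.0007474717448647759))
caddy c [0.5846 0.1797 0.075 ] [np.float64(0.1008625695541809), np.float64(0.1844016712174809), np.float64(0.1004615214275), np.float64(0.18247016958762538)] 15.475235484496437 15.602350579286323
well blk [ 0.5854 -0.2447  0.125 ] [np.float64(0.09718766161705744), np.float64(0.08935342110588597), np.float64(0.09595550830415116), np.float64(0.08962911818176046)] [np.float64(7.777741381432733), np.float64(8.56284709444725), np.float64(6.807661942230943), np.float64(6.954820476497407)]
well [ 0.5855 -0.2445  0.125 ] btn [ 0.5809 -0.1488  0.125 ] (array([ 0.5801, -0.1472,  0.131 ]), np.float64(0.0011376569476874035))
btn mask (np.float64(422.05839416058393), np.float64(227.37226277372264), 137)
```

Everything agrees with the given sizes: caddy yaw is about 15.5°, cell spacing 95 mm, well block 90x97 mm and the tops at z≈0.172. Now the grasp.

```bash
cat >> h.py <<'E'
def frame(yaw,lean,sg):
    """tool along -cell axis, cell top leaning towards -x of a frame at yaw; closing line along its y"""
    a,t=np.radians(yaw),np.radians(lean)
    u=np.array([-np.sin(t)*np.cos(a),-np.sin(t)*np.sin(a),np.cos(t)])
    y=sg*np.array([-np.sin(a),np.cos(a),0]);z=-u
    return np.c_[np.cross(y,z),y,z],u
def st(tag=""):
    s=ctrl.get_state();print(tag,"t%.1f"%s["time_s"],np.round(s["position"],4),"F",np.round(s["contact_force"],1),"w%.3f g%.1f"%(s["width"],s["grip_force"]));return s
E
python3 - <<'E'
from h import *
top=np.array([.5411,.2175,.173]);W=np.array([.5855,-.2446,.125])
for sg in(1,-1):
    R,u=frame(15.4,30,sg);Rc,uc=frame(7.3,18,sg);R0,_=frame(7.3,0,sg)
    g=top-.034*u
    for n,p,r in(("high",g+.12*u,R),("grasp",g,R),("tilt",W+.07*uc+[0,0,.06],Rc),("tilt2",W+.061*uc,Rc),("home",W+[0,0,.021],R0)):
        q=ctrl.ik(p,r);print(sg,n,None if q is None else np.round(q,2))
E
```

```text
1 high [ 0.3   0.28 -1.    2.12  0.9   0.53  0.5 ]
1 grasp [ 0.22  0.62 -1.04  2.13  1.5   0.68 -0.02]
1 tilt [ 1.05  0.5  -0.87  1.69  0.33  0.84  1.8 ]
1 tilt2 [ 1.02  0.57 -0.84  1.79  0.45  0.7   1.7 ]
1 home [ 0.78  0.74 -0.76  1.51  0.54  1.11  1.6 ]
-1 high [ 0.2   0.24 -0.86  2.12  0.81  0.48 -2.56]
-1 grasp [-0.82  0.46  0.49  2.16 -1.18  0.13 -0.59]
-1 tilt [ 0.59  0.38 -0.16  1.71 -0.15  0.8  -0.9 ]
-1 tilt2 [ 0.58  0.46 -0.15  1.8  -0.17  0.63 -0.86]
-1 home [ 0.37  0.63 -0.01  1.53  0.01  0.99 -1.09]
```

Run:
```python
from h import *
ctrl.set_joints([1.0,.2,0,1.9,0,.6,-.8]);st("lift")
ctrl.set_joints([-.33,.2,0,1.9,0,.5,-1.6]);s=st("swing");print(np.round(s["tcp_rot"],2))
top=np.array([.5411,.2175,.173]);W=np.array([.5855,-.2446,.125])
for sg in(1,-1):
    R,u=frame(15.4,30,sg);g=top-.034*u
    for n,p in(("high",g+.1*u),("grasp",g)):
        q=ctrl.ik(p,R);print(sg,n,None if q is None else np.round(q,2))
```

```text
lift t0.9 [ 0.2944 -0.5005  0.2914] F [ 0.6 -0.4  0.2] w1.002 g0.0
swing t3.4 [0.5851 0.1759 0.3078] F [-0.3  0.7  0.2] w0.998 g0.0
[[ 0.82  0.3   0.49]
 [ 0.25 -0.95  0.17]
 [ 0.52 -0.01 -0.86]]
1 high [-0.05  0.24 -0.55  2.13  0.76  0.39  0.63]
1 grasp [-0.37  0.42 -0.14  2.14  1.21  0.18  0.19]
-1 high [-0.63  0.21  0.16  2.15  0.27  0.29 -2.03]
-1 grasp [-0.62  0.43  0.21  2.15  0.18  0.06 -1.94]
```

Run:
```python
from h import *
top=np.array([.5411,.2175,.173]);R,u=frame(15.4,30,-1);g=top-.034*u
ctrl.reach(g+.1*u,R);st("high")
ctrl.move_l(g,v=.08);s=st("at");print(np.round(s["q"],2))
for n in("side","top"): cv2.imwrite(f"pics/{n}1.png",ctrl.read_camera(n)[:,:,::-1])
a=cv2.imread("pics/side1.png")[150:300,280:480];b=cv2.imread("pics/top1.png")[160:310,200:400]
cv2.imwrite("pics/g1.png",cv2.resize(np.hstack([a,b]),(800,300),interpolation=cv2.INTER_CUBIC))
```

```text
high t3.9 [0.5096 0.2089 0.2304] F [-0.3 -1.2  0.6] w0.998 g0.0
at t5.3 [0.5576 0.2221 0.1441] F [-0.  -0.1  0.6] w1.002 g0.0
[-0.61  0.42  0.19  2.15  0.29  0.06 -2.05]
```

View pics/g1.png

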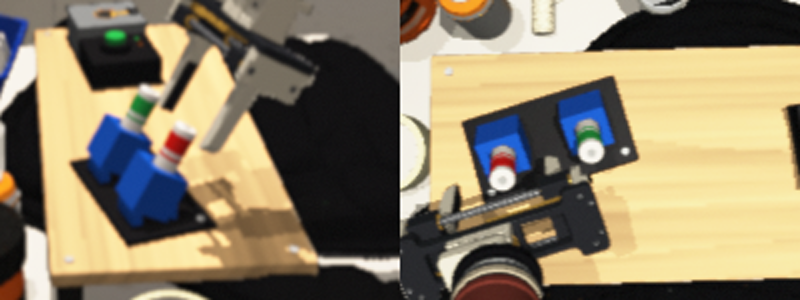

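The picture shows the fingertips at the cell's top, not 42 mm down it as the state says. Before closing I'll look again, measured.

Run:
```python
from h import *
ctrl.pause(.3);s=st()
P=np.array(s["position"]);R=np.array(s["tcp_rot"])
for n in("side","top"):
    im=ctrl.read_camera(n)[:,:,::-1].copy();cv2.imwrite(f"pics/{n}2.png",im)
    for o,c in((0,(255,0,255)),):
        pass
    k=4;x,y=(320,165) if n=="side" else (215,210)
    z=cv2.resize(im[y:y+75,x:x+100],None,fx=k,fy=k,interpolation=cv2.INTER_CUBIC)
    for off,c in(([0,0,0],(255,0,255)),([0,0,-.011],(0,255,255)),([0,.047,.008],(255,255,0)),([0,-.047,.008],(0,128,255))):
        p=proj(n,P+R@np.array(off));cv2.circle(z,(int((p[0]-x+.5)*k),int((p[1]-y+.5)*k)),3,c,-1)
    globals()[n]=z
cv2.imwrite("pics/g2.png",np.hstack([side,top]))
```

```text
t5.7 [0.5575 0.2221 0.1437] F [-0.8  0.5 -0.2] w1.001 g0.0
```

View pics/g2.png

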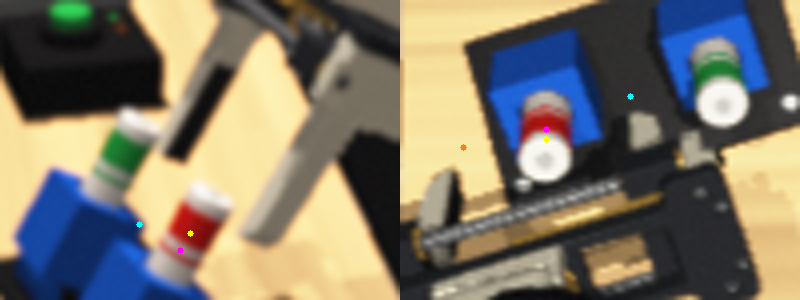

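Run:
```python
from h import *
np.set_printoptions(precision=4,suppress=True)
a,ea=tri((277,245.5),(363.6,203.6));b,eb=tri((227.5,254),(384,225.5))
s=ctrl.get_state();P=np.array(s["position"]);R=np.array(s["tcp_rot"]);m=(a+b)/2
print(a,ea,b,eb,np.linalg.norm(a-b));tip=P+R[:,2]*.008;print("mid tips",m,"state tip",tip,"diff tool",R.T@(m-tip),"yaw", (a-b)/np.linalg.norm(a-b),R[:,1])
print(s["q"], s["joint_torque"])
```

```text
[0.5501 0.1635 0.17  ] 0.004087602256204004 [0.5297 0.2669 0.1706] 0.007615876229706999 0.10538772836815731
mid tips [0.5399 0.2152 0.1703] state tip [0.5613 0.2231 0.1367] diff tool [-0.0029  0.0019 -0.0405] yaw [ 0.1938 -0.981  -0.0059] [ 0.2656 -0.9641 -0.    ]
[-0.6142  0.4243  0.1909  2.1515  0.2914  0.0598 -2.0489] [ -0.0007 -31.9663   1.6952 -11.5571   0.0391  -1.3597  -0.0075]
```

Run:
```python
from h import *
np.set_printoptions(precision=1,suppress=True)
P=np.array([.20595,-.6157,.1871]);y=np.array([.317,-.948,-.002])
for dz in(-.008,0,.03,.04,.05): print(dz,proj("side",P+y*.05+[0,0,dz]),proj("side",P-y*.05+[0,0,dz]))
im=cv2.imread("pics/side0.png")
s=ctrl.get_state();P=np.array(s["position"]);R=np.array(s["tcp_rot"])
for d in(.008,-.032,-.042):print(d,[proj(n,P+R@np.array([0,q,d])) for n in("side","top") for q in(.055,-.055)])
A=cv2.resize(im[30:130,380:480],(400,400),interpolation=cv2.INTER_CUBIC)
cv2.imwrite("pics/g3.png",A)
```

```text
-0.008 [421.8  98.2] [437.5 104.8]
0 [422.  96.] [437.7 102.5]
0.03 [422.6  87.7] [438.5  93.9]
0.04 [422.8  84.9] [438.7  91. ]
0.05 [423.1  82.1] [439.   88.1]
0.008 [array([352.9, 219. ]), array([373.8, 242.9]), array([275.8, 232.7]), array([226.8, 247.6])]
-0.032 [array([361.6, 203.4]), array([383.5, 226.1]), array([276.4, 241.3]), array([225.2, 257. ])]
-0.042 [array([363.8, 199.5]), array([386. , 221.9]), array([276.6, 243.6]), array([224.8, 259.5])]
```

View pics/g3.png

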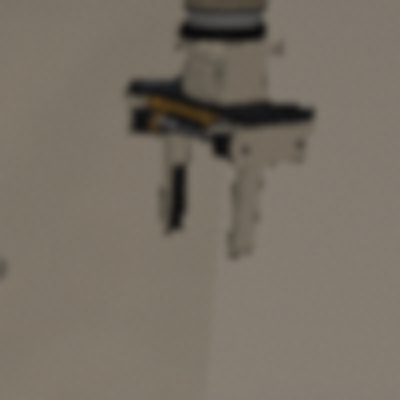

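The pictures settle it, both at the start and now: the real fingertips lie about 39 mm short of where the documented tool frame puts them. The offset runs along the tool axis, and the gripper body is shifted the same way. I'll treat it as a tool-length error E = 0.039 and go that much further in, then check against the bands.

```bash
echo 'E=.039  # real tool is this much shorter than the documented one' >>h.py
python3 - <<'E'
from h import *
top=np.array([.5411,.2175,.173]);R,u=frame(15.4,30,-1)
g=top-(.034+E)*u
q=ctrl.ik(g,R);print(None if q is None else np.round(q,3))
ctrl.move_l(g,v=.05);s=st("at");print(np.round(s["q"],2))
out=[]
for n in("side","top"):
    im=ctrl.read_camera(n)[:,:,::-1]
    x,y=(320,165) if n=="side" else (215,210)
    out.append(cv2.resize(im[y:y+75,x:x+100],None,fx=4,fy=4,interpolation=cv2.INTER_CUBIC))
cv2.imwrite("pics/g4.png",np.hstack(out))
E
```

```text
[-0.657  0.516  0.274  2.137  4.4    0.044  0.118]Traceback (most recent call last):
  File "<stdin>", line 5, in <module>
rig.PlanningError: the arm cannot follow that straight line within its joint ranges
```

The wrist would hit its limit at 30°, so I'll hold the tool at 18° lean (12° off the cell axis; the closing line stays the same).

```bash
cat >> h.py <<'E'
TL=12.   # cell leans this much more than the tool
def tool(yaw,lean,P):
    """TCP pose that puts the grasp point at P with the CELL leaning by lean"""
    R,_=frame(yaw,lean-TL,-1);return P+R[:,2]*(.011+E),R
E
python3 - <<'E'
from h import *
top=np.array([.5411,.2175,.173]);_,u=frame(15.4,30,-1);G=top-.023*u
s=ctrl.get_state();ctrl.move_l(np.array(s["position"])+.05*u,v=.15)
p,R=tool(15.4,30,G);pre=p-R[:,2]*.09
for x in(pre,p):
    q=ctrl.ik(x,R);print(None if q is None else np.round(q,3))
ctrl.reach(pre,R);st("pre");ctrl.move_l(p,v=.07);s=st("at");print(np.round(s["q"],2))
out=[]
for n in("side","top"):
    im=ctrl.read_camera(n)[:,:,::-1]
    x,y=(320,165) if n=="side" else (215,210)
    out.append(cv2.resize(im[y:y+75,x:x+100],None,fx=4,fy=4,interpolation=cv2.INTER_CUBIC))
cv2.imwrite("pics/g4.png",np.hstack(out))
E
```

```text
[-0.34   0.368 -0.156  1.927  0.229  0.553 -1.956]
[-0.415  0.524 -0.042  1.96   0.22   0.356 -1.945]
pre t6.7 [0.5401 0.2162 0.1894] F [-0.8  0.  -1.1] w1.000 g0.0
at t8.2 [0.5673 0.2248 0.1061] F [-0.6 -0.2  0. ] w1.003 g0.0
[-0.38  0.52 -0.09  1.96  0.29  0.36 -2.01]
```

View pics/g4.png

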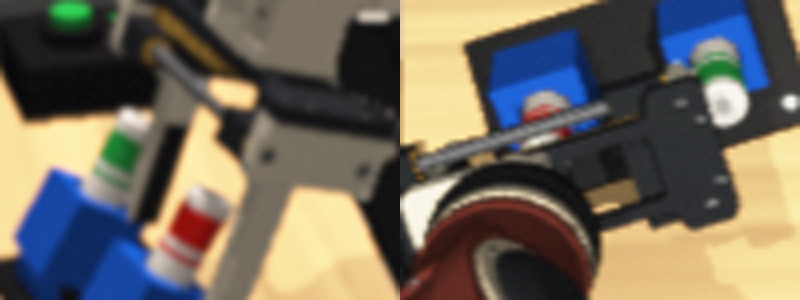

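Side view: the far fingertip is at about crop (145,220) and the near finger sits in front of the cell. The tips' midpoint lies just under the red ring, as wanted. Close and draw out.

Run:
```python
from h import *
top=np.array([.5411,.2175,.173]);_,u=frame(15.4,30,-1);G=top-.023*u
ctrl.close_gripper(45);s=st("closed");print("opening mm",s["width"]*93)
p,R=tool(15.4,30,G)
ctrl.move_l(p+.012*u,v=.04);st("up12")
ctrl.move_l(p+.10*u,v=.1);st("out")
W=np.array([.5855,-.2446,.125])
_,uc=frame(7.3,20,-1)
pt,Rt=tool(7.3,20,W+np.array([0,0,.06])+.072*uc)
print(ctrl.ik(pt,Rt))
for n in("side","top"): cv2.imwrite(f"pics/{n}5.png",ctrl.read_camera(n)[:,:,::-1])
a=cv2.imread("pics/side5.png")[110:260,280:480];b=cv2.imread("pics/top5.png")[160:310,200:400]
cv2.imwrite("pics/g5.png",cv2.resize(np.hstack([a,b]),(800,300),interpolation=cv2.INTER_CUBIC))
```

```text
closed t9.3 [0.5671 0.225  0.1055] F [-1.6  1.3 -0.8] w0.273 g45.0
opening mm 25.432019161960582
up12 t9.8 [0.5612 0.2231 0.1164] F [ 0.1  0.2 -0. ] w0.274 g45.0
out t10.8 [0.5187 0.2111 0.1915] F [ 0.6 -0.4 -1.5] w0.274 g45.0
[ 0.54568435  0.49717903 -0.20352411  1.61901699  0.03774085  0.91151338
 -1.09249576]
```

View pics/g5.png

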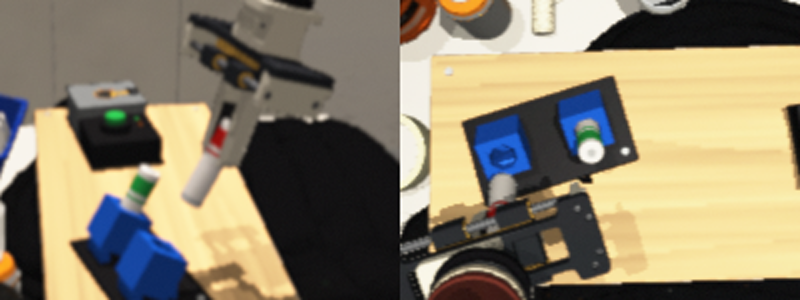

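The cell is held and drawn out: foot at side (376,209), top (251,250). Carrying it high over the full cell to the charger.

```bash
cat >> h.py <<'E'
W=np.array([.5855,-.2446,.125]);YAW=7.3
cx=np.array([np.cos(np.radians(YAW)),np.sin(np.radians(YAW)),0]);cy=np.array([-cx[1],cx[0],0])
def cellpose(foot,lean,s=.072):
    """foot = (x,y,z) in charger-yawed frame at well mouth"""
    f=W+foot[0]*cx+foot[1]*cy+np.array([0,0,foot[2]]);_,u=frame(YAW,lean,-1)
    return tool(YAW,lean,f+s*u)
E
python3 - <<'E'
from h import *
np.set_printoptions(precision=4,suppress=True)
print("foot tri",tri((251,250),(376,209)))
s=ctrl.get_state();ctrl.move_l(np.array(s["position"])+[0,0,.08],v=.2)
p,R=cellpose((.003,0,.09),20);ctrl.reach(p,R);st("above")
p,R=cellpose((.003,0,.025),20);ctrl.move_l(p,R,v=.1);s=st("near");print(np.array(s["q"]))
ctrl.pause(.2)
out=[]
for n in("side","top"):
    im=ctrl.read_camera(n)[:,:,::-1].copy();cv2.imwrite(f"pics/{n}6.png",im)
    x,y=(290,110) if n=="side" else (415,180)
    z=cv2.resize(im[y:y+75,x:x+100],None,fx=4,fy=4,interpolation=cv2.INTER_CUBIC)
    _,u=frame(YAW,20,-1);f=W+.003*cx+[0,0,.025]
    for q,c in((f,(255,0,255)),(f+.0595*u,(255,255,0)),(W,(0,255,0)),(f+.095*u,(0,128,255))):
        a=proj(n,q);cv2.circle(z,(int((a[0]-x+.5)*4),int((a[1]-y+.5)*4)),2,c,-1)
    out.append(z)
cv2.imwrite("pics/g6.png",np.hstack(out))
E
```

```text
foot tri (array([0.5372, 0.216 , 0.1825]), np.float64(0.006340614631544514))
above t13.2 [ 0.5717 -0.2442  0.2332] F [ 0.2  0.2 -1.4] w0.278 g45.0
near t13.9 [ 0.5716 -0.2465  0.1688] F [-0.4 -0.8 -0.9] w0.275 g45.0
[ 0.4412  0.5288 -0.0453  1.6615 -0.0647  0.8307 -0.9989]
```

View pics/g6.png

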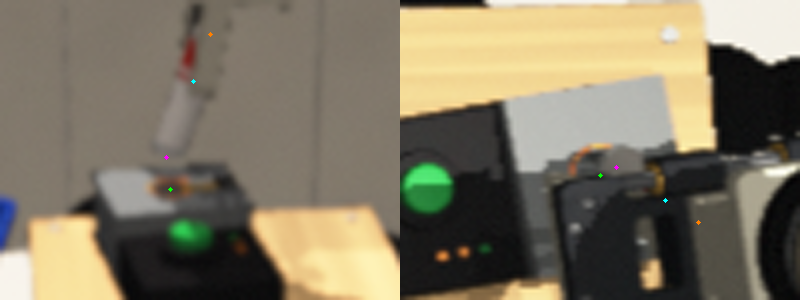

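Side view: the foot is at about crop (170,148), 9 px above the predicted spot, and the axis looks steeper than predicted. I'll measure the axis from the edges.

Run:
```python
from h import *
im=cv2.imread("pics/side6.png").astype(float);g=im.mean(2)
np.set_printoptions(linewidth=200)
for r in range(126,152,1): print(r,g[r,322:350].astype(int))
_,u=frame(YAW,20,-1);f=W+.003*cx+[0,0,.025]
for s in(0,.02,.04,.0595):print(s,proj("side",f+s*u),proj("side",f+s*np.array(frame(YAW,12,-1)[1])))
```

```text
126 [117 118 118 119 119 120 119 118 120 118 118 117 111 101  86  76  82  95 103 108 107 106 105 108 115 118 119 120]
127 [118 118 118 118 118 120 118 119 119 118 117 112 106 106 100  92  91  99 106 107 107 106 102 103 114 119 119 120]
128 [118 118 118 118 119 120 119 119 119 118 116 108  99  99 101  99  98 103 106 108 107 106 106 106 114 119 120 119]
129 [118 118 119 119 120 118 118 118 119 119 117 113 109 103  97  96  98 105 107 107 108 108 109 114 117 119 120 119]
130 [117 119 118 119 119 118 119 120 119 119 118 120 124 119 107  99  98 103 106 106 106 107 111 116 119 120 118 119]
131 [119 119 119 119 118 119 119 118 117 118 117 124 132 130 118 104  96  99 101 102 102 104 110 115 119 119 120 118]
132 [119 119 120 119 119 119 118 119 118 117 118 125 134 134 120 106  97  95  94  95  93  99 109 117 118 119 119 118]
133 [119 120 119 119 119 118 119 118 116 115 119 128 137 134 124 109 101  97  95  89  86  95 110 118 120 119 119 119]
134 [119 120 119 118 118 119 118 118 116 114 117 131 138 136 126 117 109 105  98  91  92 100 112 118 118 119 118 119]
135 [120 119 119 120 120 119 118 118 1
[... 1510 characters left out ...]
18 118 119 116 111 112 113 111 108 106 102 103 106 115 118 118 116 117 116 117 118 117 117 117 118 118]
149 [119 117 118 118 117 118 116 116 114 112 110 110 109 109 110 111 113 113 112 112 113 113 113 112 113 115 118 117]
150 [118 118 116 115 114 114 114 114 114 113 113 114 113 112 105  96  94  95  95  97  97  96  98  98 102 113 117 118]
151 [124 124 118 112 106 101 101 104 106 106 107 107 107 102  91  74  69  68  70  72  74  76  76  79  87 106 117 119]
0 [331.08317725 148.83606487] [331.08317725 148.83606487]
0.02 [333.38056891 142.48909852] [332.4720287  142.30710877]
0.04 [335.70095338 136.07861032] [333.87623916 135.7059504 ]
0.0595 [337.98579718 129.76630974] [335.26037676 129.19915399]
```

The edge fit gives a lean of about 20° (good). The cell sits about 1.8 mm towards the robot and about 6 mm further up the fingers than assumed. With those corrections I'll do the leaning entry, with force checks.

```bash
cat >> h.py <<'E'
S=.066;DX=.0018
def go(x,y,z,lean,v=.03,tag=None):
    _,u=frame(YAW,lean,-1)
    p,R=cellpose((x+DX,y,z),lean,S);ctrl.move_l(p,R,v=v)
    ctrl.pause(.05);s=ctrl.get_state();F=np.array(s["contact_force"])
    print(tag or "","t%.1f"%s["time_s"],"cmd",np.round([x*1e3,y*1e3,z*1e3,lean],1),"Fc",np.round([F@cx,F@cy,F[2]],1),"w%.3f"%s["width"]);return F
E
python3 - <<'E'
from h import *
go(.0062,0,.015,18)
for z in(.010,.007,.004,.002,.000,-.001):
    F=go(.0062,0,z,18,v=.02)
    if abs(F[2])>6: print("contact");break
E
```

```text
t15.0 cmd [ 6.2  0.  15.  18. ] Fc [-0.4 -0.1 -1.4] w0.273
 t15.5 cmd [ 6.2  0.  10.  18. ] Fc [-0.4 -0.1 -1.4] w0.271
 t15.8 cmd [ 6.2  0.   7.  18. ] Fc [-0.6 -0.1 -1.5] w0.275
 t16.2 cmd [ 6.2  0.   4.  18. ] Fc [ 0.1 -0.3  1.7] w0.273
 t16.5 cmd [ 6.2  0.   2.  18. ] Fc [-2.5  1.5  8.3] w0.271
contact
```

Contact at lower edge ≈ mouth level: it's sitting on the keeper's top. Back up, shift away from the keeper, and retry.

Run:
```python
from h import *
go(.0062,0,.007,18)
ok=False
for x in(.0085,.0105):
    go(x,0,.006,18,tag="retry")
    for z in(.003,.001,-.0005):
        F=go(x,0,z,18,v=.02)
        if F[2]>5: go(x,0,.007,18);break
    else: print("in",x);break
```

```text
t16.8 cmd [ 6.2  0.   7.  18. ] Fc [-0.2  0.1 -1.9] w0.273
retry t17.1 cmd [ 8.5  0.   6.  18. ] Fc [-0.2 -0.2 -1.2] w0.272
 t17.5 cmd [ 8.5  0.   3.  18. ] Fc [-1.9  2.1  7.4] w0.275
 t17.8 cmd [ 8.5  0.   7.  18. ] Fc [ 0.4  0.3 -1.2] w0.271
retry t18.1 cmd [10.5  0.   6.  18. ] Fc [-0.4  0.3 -1. ] w0.271
 t18.5 cmd [10.5  0.   3.  18. ] Fc [-2.5  1.6  8.7] w0.276
 t18.8 cmd [10.5  0.   7.  18. ] Fc [-0.2 -0.4 -1. ] w0.265
```

Contact doesn't clear with x, and the force has a +y component, so a sideways error is likely. I'll take a close look with both views at the present hover.

Run:
```python
from h import *
go(.0062,0,.008,18)
out=[];k=8
_,u=frame(YAW,18,-1);f=W+.0062*cx+[0,0,.008];e1=np.cross(cy,u)
for n in("side","top"):
    im=ctrl.read_camera(n)[:,:,::-1].copy();cv2.imwrite(f"pics/{n}7.png",im)
    x,y=(308,120) if n=="side" else (442,200)
    z=cv2.resize(im[y:y+50,x:x+50],None,fx=k,fy=k,interpolation=cv2.INTER_CUBIC)
    z=cv2.convertScaleAbs(z,alpha=1.3,beta=10)
    P=[(f+.013*(np.cos(t)*e1+np.sin(t)*cy)+.002*u,(255,0,255)) for t in np.arange(0,6.28,.52)]+[(W+.014*(np.cos(t)*cx+np.sin(t)*cy),(0,255,0)) for t in np.arange(0,6.28,.52)]+[(W-.045*cx*0+np.array(v),(255,255,0)) for v in [sx*.052*cx+sy*.045*cy for sx in(-1,1) for sy in(-1,1)]]
    for q,c in P:
        a=proj(n,q);cv2.circle(z,(int((a[0]-x+.5)*k),int((a[1]-y+.5)*k)),2,c,-1)
    out.append(z)
cv2.imwrite("pics/g7.png",np.hstack(out))
```

```text
t19.1 cmd [ 6.2  0.   8.  18. ] Fc [-0.2  0.1 -1.6] w0.271
```

View pics/g7.png

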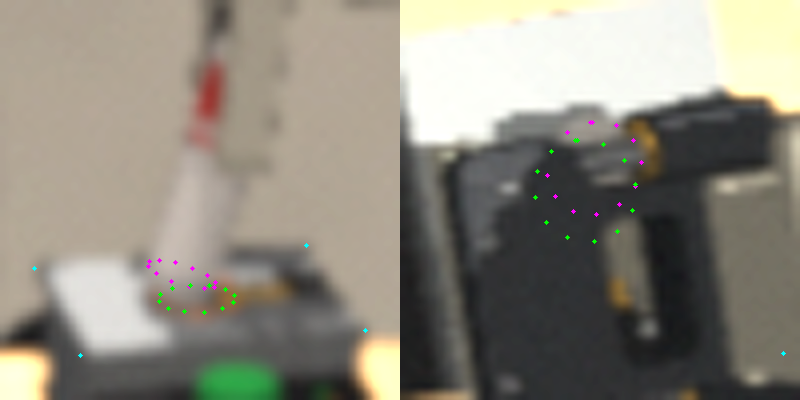

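Pictures: the cell's foot in the side view ends at crop (187,303), about 6 mm lower than drawn, so the original S = 72 mm was right. The contact height also rises with x just as the tilted foot face on the far rim would give (z = -(14-x)·tan18°), so the lower edge was already in the mouth. A quick numeric check of the cell's centre line, then push the keeper.

Run:
```python
from h import *
np.set_printoptions(linewidth=200,precision=2,suppress=True)
im=cv2.imread("pics/side7.png").astype(float).mean(2)
_,u=frame(YAW,18,-1);f=W+.0062*cx+[0,0,.002]
for r in range(140,152):
    ss=np.linspace(0,.06,200);P=np.array([proj("side",f+a*u) for a in ss]);c=np.interp(-r,-P[:,1],P[:,0])
    row=im[r,320:345];bl=np.median(im[r,312:323]);br=np.median(im[r,341:346])
    d=np.diff(row);i=d[:10].argmax()
    print(r,"pred %.2f"%c,row[2:23].astype(int))
```

```text
140 pred 335.36 [119 117 118 119 117 117 117 117 121 127 124 118 110  98  96  97  97  97  97 101 112]
141 pred 335.03 [118 117 119 118 117 118 117 118 122 129 126 121 113 104  99  97  98 100 102 103 112]
142 pred 334.71 [118 117 118 119 117 117 117 120 127 134 131 124 118 113 108 102 101 108 113 113 115]
143 pred 334.38 [119 118 117 118 117 116 116 120 131 135 133 124 121 118 112 104 102 112 117 118 117]
144 pred 334.06 [118 118 118 117 117 116 118 123 133 137 133 126 121 119 113 107 107 113 118 118 118]
145 pred 333.73 [119 119 119 118 118 117 120 129 135 136 133 124 121 117 112 109 112 116 117 117 117]
146 pred 333.41 [119 119 118 118 118 116 121 130 137 136 132 124 120 114 110 109 113 117 117 117 117]
147 pred 333.08 [119 118 118 118 117 118 124 133 136 136 131 124 117 115 108 108 113 116 118 117 117]
148 pred 332.76 [118 120 117 118 118 122 128 136 137 135 130 122 118 111 110 112 116 117 117 117 117]
149 pred 332.43 [119 118 119 117 118 122 131 136 137 133 129 121 114 108 106 110 112 113 113 113 112]
150 pred 332.11 [118 118 117 113 116 123 134 137 136 132 128 120 114 106  96  93  93  94  95  95  97]
151 pred 331.78 [124 119 110 103 110 125 136 138 135 132 125 119 112 100  86  73  68  70  73  72  75]
```

Centre line agrees within 0.1 px, so x is right. Set S = 72 mm and push the keeper.

```bash
echo 'S=.072' >>h.py
python3 - <<'E'
from h import *
go(.0062,0,-.001,18,tag="enter")
for x,z in((.004,-.001),(.002,-.001),(.0005,-.001),(-.0003,-.001)):
    F=go(x,0,z,18,v=.02,tag="push")
    if np.linalg.norm(F)>15: break
ctrl.pause(.15)
E
```

```text
enter t19.6 cmd [ 6.2  0.  -1.  18. ] Fc [ 0.5 -0.2 -1.5] w0.274
push t19.9 cmd [ 4.  0. -1. 18.] Fc [ 0.1 -0.2 -1. ] w0.270
push t20.2 cmd [ 2.  0. -1. 18.] Fc [ 2.4 -0.3 -1.2] w0.269
push t20.5 cmd [ 0.5  0.  -1.  18. ] Fc [ 2.4  0.1 -0.1] w0.271
push t20.8 cmd [-0.3  0.  -1.  18. ] Fc [ 3.2  0.  -0.1] w0.273
```

The force on the keeper matches its spring (3.2 N ≈ 4.7 mm). Now straighten and slide down.

Run:
```python
from h import *
x=-.0003
for l,z in((14,-.0015),(10,-.002),(6,-.003),(3,-.0035),(0,-.004)):
    F=go(x,0,z,l,v=.02,tag="straight")
    if np.linalg.norm(F)>20: break
else:
    for z in(-.006,-.008,-.011):
        F=go(x,0,z,0,v=.02,tag="down")
        if np.linalg.norm(F)>20: break
```

```text
straight t21.2 cmd [-0.3  0.  -1.5 14. ] Fc [2.  1.9 0.9] w0.273
straight t21.5 cmd [-0.3  0.  -2.  10. ] Fc [ 1.8  1.8 -0.5] w0.271
straight t21.8 cmd [-0.3  0.  -3.   6. ] Fc [2.4 0.9 1.2] w0.270
straight t22.1 cmd [-0.3  0.  -3.5  3. ] Fc [1.  0.  1.6] w0.275
straight t22.4 cmd [-0.3  0.  -4.   0. ] Fc [-0.9  1.1  2.1] w0.277
down t22.7 cmd [-0.3  0.  -6.   0. ] Fc [-3.1  0.5  2.3] w0.275
down t23.0 cmd [-0.3  0.  -8.   0. ] Fc [-4.2  1.8  4.9] w0.272
down t23.4 cmd [ -0.3   0.  -11.    0. ] Fc [-5.4  0.9  5.3] w0.275
```

In the bore, with the far wall pushing back slightly. I'll continue down, trimming x and y from the force.

Run:
```python
from h import *
x,y,z=-.001,0,-.013
while z>-.0425:
    F=go(x,y,z,0,v=.025,tag="down")
    if F[2]>18 or np.linalg.norm(F[:2])>18: print("stop");break
    x+=np.clip((F@cx-1)*.00015,-.0006,.0006);y+=np.clip(F@cy*.0001,-.0003,.0003)
    x=np.clip(x,-.004,.003);z-=.003
```

```text
down t23.7 cmd [ -1.   0. -13.   0.] Fc [-4.4  0.2  4.8] w0.271
down t24.0 cmd [ -1.6   0.  -16.    0. ] Fc [-4.2  0.1  4.8] w0.274
down t24.3 cmd [ -2.2   0.  -19.    0. ] Fc [-2.7  0.8  4.3] w0.274
down t24.6 cmd [ -2.8   0.1 -22.    0. ] Fc [-1.4 -0.6  3.1] w0.266
down t25.0 cmd [ -3.1   0.1 -25.    0. ] Fc [ 0.7 -0.2  1.5] w0.275
down t25.3 cmd [ -3.2   0.  -28.    0. ] Fc [ 1.2 -0.3  0.3] w0.273
down t25.6 cmd [ -3.1   0.  -31.    0. ] Fc [ 2.4 -0.8 -0.3] w0.277
down t25.9 cmd [ -2.9  -0.1 -34.    0. ] Fc [2.6 0.2 0. ] w0.273
down t26.2 cmd [ -2.7  -0.1 -37.    0. ] Fc [ 1.9 -0.5 -0.1] w0.272
down t26.6 cmd [ -2.6  -0.1 -40.    0. ] Fc [ 2.8  0.4 -0.1] w0.270
```

Run:
```python
from h import *
for z in np.arange(-.0415,-.054,-.0015):
    F=go(-.0026,0,z,0,v=.02,tag="seat")
    if F[2]>12: break
```

```text
seat t26.9 cmd [ -2.6   0.  -41.5   0. ] Fc [2.3 0.4 4.9] w0.277
seat t27.2 cmd [ -2.6   0.  -43.    0. ] Fc [-0.4  0.5  9.2] w0.274
seat t27.5 cmd [ -2.6   0.  -44.5   0. ] Fc [-0.4  2.3 16.2] w0.275
```

Seated: floor contact came at -40.5 mm as expected. Release, retreat, and check the cell numerically.

Run:
```python
from h import *
np.set_printoptions(precision=4,suppress=True)
go(-.0026,0,-.0425,0)
ctrl.ungrasp();s=st("open")
R=np.array(s["tcp_rot"]);p=np.array(s["position"])
ctrl.move_l(p-R[:,2]*.10,v=.12);st("up")
for n in("side","top"): cv2.imwrite(f"pics/{n}8.png",ctrl.read_camera(n)[:,:,::-1])
im=cv2.imread("pics/side8.png");hs=cv2.cvtColor(im,cv2.COLOR_BGR2HSV)
m=cv2.inRange(hs,(0,110,40),(8,255,255))|cv2.inRange(hs,(172,110,40),(180,255,255));m[:,:310]=0;m[:,360:]=0;m[170:]=0
ys,xs=np.nonzero(m);print("red",xs.mean(),ys.mean(),len(xs),"expected band centre",proj("side",W+[0,0,.036]))
b=cv2.inRange(cv2.cvtColor(cv2.imread("pics/top8.png"),cv2.COLOR_BGR2HSV),(45,120,90),(80,255,255));b[:210]=0;b[245:]=0;b[:,:405]=0;b[:,445:]=0
ys,xs=np.nonzero(b);t=(xs.mean(),ys.mean()) if len(xs)>100 else (422.06,227.37);print("btn top px",t,len(xs))
g=cv2.inRange(hs,(45,120,60),(80,255,255));g[:150]=0;g[190:]=0;g[:,:325]=0;g[:,350:]=0
yy,xx=np.nonzero(g);print("btn side px",xx.mean(),yy.mean(),len(xx),tri(t,(xx.mean(),yy.mean())),onz("top",t,.13))
B=onz("top",t,.13)
for sg in(1,-1):
    y=sg*cx;R2=np.c_[np.cross(y,[0,0,-1]),y,[0,0,-1]];q=ctrl.ik([B[0],B[1],.15],R2);print(sg,None if q is None else np.array(q))
```

```text
t27.8 cmd [ -2.6   0.  -42.5   0. ] Fc [1.2 1.5 9.2] w0.274
open t28.9 [ 0.5744 -0.246   0.1056] F [0.5 0.6 0.1] w0.997 g0.0
up t29.9 [ 0.5944 -0.2433  0.2026] F [ 0.5 -0.5 -0.6] w0.998 g0.0
red 320.19736842105266 28.453216374269005 684 expected band centre [332.0859 145.1559]
btn top px (np.float64(422.203007518797), np.float64(227.5639097744361)) 133
btn side px 337.969696969697 168.07575757575756 66 (array([ 0.5781, -0.1498,  0.1278]), np.float64(0.001090398315798781)) [ 0.5786 -0.1493  0.13  ]
1 [ 0.4502  0.5954 -0.3817  1.6249  0.2559  0.971   0.1102]
-1 [-0.0329  0.5975  0.4076  1.6414 -0.2757  0.96   -2.5433]
```

Run:
```python
from h import *
im=cv2.imread("pics/side8.png");hs=cv2.cvtColor(im,cv2.COLOR_BGR2HSV)
m=cv2.inRange(hs,(0,110,40),(8,255,255))|cv2.inRange(hs,(172,110,40),(180,255,255));m[:,:315]=0;m[:,350:]=0;m[175:]=0;m[110:126]*=1;m[:122]=0
ys,xs=np.nonzero(m);print("red",xs.mean(),ys.mean(),len(xs),"rows",ys.min(),ys.max(),"cols",xs.min(),xs.max(),[proj("side",W+[0,0,h]).round(1) for h in(.018,.021,.026,.046)])
hi=W+[0,0,.18-.031+0]
ctrl.close_gripper(10)
y=cx;R=np.c_[np.cross(y,[0,0,-1]),y,[0,0,-1]];B=np.array([.5783,-.1497])
tcp=lambda tip:[B[0],B[1],tip-.031]
s=ctrl.get_state();ctrl.move_l(np.array(s["position"])+[0,0,.05],v=.2)
ctrl.reach(tcp(.20),R);st("over");ctrl.move_l(tcp(.145),v=.1);st("near")
for z in np.arange(.140,.108,-.002):
    ctrl.move_l(tcp(z),v=.03);ctrl.pause(.05);s=ctrl.get_state();f=s["contact_force"][2];print("%.3f F %.1f"%(z,f))
    if f>12: break
ctrl.pause(.15)
```

```text
red 331.87719298245617 146.01754385964912 57 rows 143 149 cols 328 336 [array([332.1, 151. ]), array([332.1, 150.1]), array([332.1, 148.4]), array([332.1, 141.9])]
over t33.0 [ 0.5782 -0.1503  0.1686] F [-0.2 -0.7  0.5] w0.006 g0.0
near t33.7 [ 0.5789 -0.1497  0.1144] F [ 0.2 -0.3 -1. ] w0.008 g0.0
0.140 F -0.1
0.138 F 0.5
0.136 F -0.2
0.134 F -0.9
0.132 F 2.2
0.130 F 3.3
0.128 F 4.2
0.126 F 7.9
0.124 F 16.6
```

The button is bottomed (16 N), and the cell's red band sits where a homed cell's should (331.9,146). Retreat and hand in.

Run:
```python
from h import *
s=ctrl.get_state();ctrl.move_l(np.array(s["position"])+[0,0,.10],v=.1);ctrl.pause(.3);st("up")
im=cv2.cvtColor(ctrl.read_camera("side")[:,:,::-1].copy(),cv2.COLOR_BGR2HSV)
m=cv2.inRange(im,(0,110,40),(8,255,255))|cv2.inRange(im,(172,110,40),(180,255,255));m[:,:315]=0;m[:,350:]=0;m[175:]=0;m[:122]=0
ys,xs=np.nonzero(m);print("red",xs.mean() if len(xs) else 0,ys.mean() if len(ys) else 0,len(xs))
g=cv2.inRange(im,(45,120,60),(80,255,255));g[:150]=0;g[190:]=0;g[:,:325]=0;g[:,350:]=0
yy,xx=np.nonzero(g);print("btn",xx.mean(),yy.mean(),len(xx))
print(ctrl.sign_off())
```

```text
up t38.1 [ 0.5786 -0.1498  0.1953] F [ 0.4 -0.4 -0.7] w0.008 g0.0
red 332.4406779661017 146.91525423728814 59
btn 337.6923076923077 167.98461538461538 65
the job is handed in; nothing more can be done
None
```

The flat cell is home and upright in the charger, the start button was pressed right down and is up again, and I handed the job in at about 38 s; sign-off gave no verdict, and I did not re-measure the full cell or the bystanders at the end.

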